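# Move the remote caddy from one bracket to the other

### The arm

A 6-joint arm with a two-finger parallel gripper is mounted at the origin on the work surface. World frame = base frame: x ahead of the robot, y to its left, z up, the work surface at z = 0. Lengths are in m, angles in rad, forces in N, time in s.
With the tool pointing down it reaches from about 0.275 to 0.725 m from the base axis. Payload 5.6 kg.
Tool frame: the origin (TCP) lies midway between the tips of the shut fingers; the grasp point (between the pads) lies 19 mm behind it (bot.grasp_offset is the distance from the TCP to the grasp point, in m); z points along the fingers, y is the line along which they close (so a half turn about z gives the same grasp; the last joint's range is limited). The gripper opens to 85 mm and grips with 20 to 120 N. Pads are 22 mm wide; open, the fingers measure 114 mm over their backs; the gripper's body (76 mm by 85 mm) begins 54 mm behind the grasp point. The pads swing forward as they close: fully open they stand 13 mm farther back than shut.
Start: joints at [-0.848, 0.255, 0.108, 0, -1.424, -0.285], TCP at [0.233, -0.498, 0.231] pointing down, gripper open.
Joint ranges: [-2.95, 2.95], [-1.21, 1.97], [-1.09, 1.5], [-2.87, 1.71], [-2.94, -0.07], [-3.05, 3.05]. Speed limits (rad/s): [2.57, 2.57, 3.14, 3.14, 3.14, 3.14].

### API

Orientations are given as a 3x3 rotation matrix whose columns are the frame's x, y, z axes.
In Python, from cell import readout, optics, finish_job, bot gives the robot as it stands.
- The arm moves only by the tool play_rows, never from a script. Its argument "targets" is a list of rows, each an object with "jaw": the opening, from 0 (shut) to 1 (fully open); "slide": the shift along the tool's x, y, z in m, a list of three; "dr": the turn, a rotation vector about the tool's x, y, z in rad, a list of three. In form: [{"jaw": jaw, "slide": [x, y, z], "dr": [rx, ry, rz]}, ...]. A call has 1 to 8 rows; each row shifts and turns the commanded pose from where the row before left it, along the tool's axes as they then stand; what a row does not reach is not made up. A row lasts 1/12 s, in which the tool goes at most 41.7 mm and 7.16 degrees, less where a joint would pass 70% of its speed; a pose out of reach is approached as far as the arm can. A call with a gripper value outside its range is refused whole. The fingers move at their own pace and stop on an object; "grip_force" is the grip in N (left out, the last holds). Time passes only in rows, so rows that do not move let the fingers close. It gives the time, the measured TCP pose, the force, the opening and the grip force at its end, in the units of the state.
- readout.read_state(): the state, without advancing time (a new reading comes with each control period).
- optics.grab_frame(name): name is "side" or "top"; returns a dict with "pixels" (384x512x3 uint8, blue, green, red), "camera_matrix" (3x3 intrinsics, pixels), "position" and "orientation" of the camera in the world. Camera axes: x right, y up, looking along -z (the intrinsics and any distortion apply to the point x, -y, -z); pixel columns grow to the right and rows downward; lengths in m; the calibration is good to about 2 mm. A picture is of the moment at which its call begins. There is no depth.
- finish_job(): hands the job in; it is judged then, once.
The state is a dict: "t": time; "qpos": joint angles; "joint_vel": joint speeds; "tau": joint torques, N m; "eef_pos": TCP position; "ee_rot": TCP orientation; "wrist_force": force on the tool from outside, world axes, zero at the start; "torque": the same for the moment, N m; "finger_gap": opening from 0.0 (shut) to 1.0 (fully open); "grip_force": force on a finger pad.
Only numpy, scipy, OpenCV 4.12 (cv2) and the standard library are available. Lean on these libraries where they do the work, as an engineer would, in place of code of your own. Each camera call takes 0.05 s, during which the arm holds its last target. There are 200 camera calls.

### The job

Lift the remote-control caddy off its bracket and hang it on the empty bracket, with its rod fully down in the notches of both arms, then let go. Keep it level with both remotes inside, never set it down or drop it, press only gently on the empty bracket (its arms are pulled out by an unknown amount, so feel along their flat tops for the notches), and leave the other things on the table as they are.

Things in the scene. Friction and masses are not known exactly. Their poses are not given: they have to be found in the camera images.
- hanger (a point): Centre of the caddy's hanger rod: a level aluminium bar, square, 10 x 10 mm, 146 mm long along y (z up, x across it). Pinch it across x at its middle, from above: 84 mm are free between the two straps (14 mm wide, 4 mm thick, at y = -44 and +44 mm) that run from it down to the tray.
- caddy: The caddy: open wooden tray, 112 (x) x 96 (y) x 45 mm high, hung by two aluminium straps from the rod. Origin at the centre of the tray's underside, 105 mm below the rod's centre; rim 60 mm below the rod's centre. z up, y along the rod. With the remotes 0.3 to 0.55 kg.
- remote_a_center (a point): Centre of a compact black remote, 96 x 34 x 14 mm, lying loose in the caddy's tray.
- remote_b_center (a point): Centre of a second one like it, lying beside it in the tray.
- caddy_in (a point): A point in the middle of the caddy's tray, 10 mm above its underside; where the remotes belong.
- bracket_from: Steel bracket fixed to the table, from which the caddy hangs at the start (left or right side). Origin on the table under the hung rod; x points from the arms' open tips to the posts, y along the hung rod, z up. Same sizes as bracket_to, but its arms neither slide nor give and its notches, at x = 0, are 22 mm wide.
- bracket_to: The empty steel bracket, fixed to the table. Origin on the table; x from the arms' open tips to the posts, y along the rod to be, z up. Base plate 12 mm high (x -90 to 110, y -75 to 75 mm); posts 20 mm wide at y = -58 and 58, x 88 to 104, top at 164 mm. Two level arms, 8 mm thick, at y = -58 and 58, run from the posts towards -x; nothing stands between them.
- bracket_to_seat (a point): Point of bracket_to at x = 0, y = 0, 143 mm up (axes as the bracket's): height of the rod's centre when fully down in the notches. The two notches face each other; the arms were pulled out together by hand and sit stiffly (over 100 N to shift), so the notch centres lie anywhere from 4 to 36 mm before this point (x = -4 to -36 mm): not reported, to be felt for.
- bracket_from_seat (a point): The same point of bracket_from: the rod's centre lies within about 6 mm of it at the start.
- mug: Bystander: white mug, 72 mm across, 85 mm high; origin at the centre of its underside.
- long_remote: Bystander: black remote, 180 x 48 x 18 mm, on the table; origin at the centre of its underside.
- disc_cases: Bystander: stack of three disc cases, 190 x 135 x 41 mm; origin at the centre of its underside.
- gamepad: Bystander: black game controller, about 100 x 160 x 45 mm; origin at its middle on the table.
- candle: Bystander: amber glass candle cup, 70 mm across, 60 mm high; origin at the centre of its underside.
- bracket_to_flat (a point): Point of bracket_to at x = 0, y = 0, 152 mm up: height of the arms' flat tops (rod centre rides at 157 mm). Each arm has one square-cut notch, 12.5 mm wide along x, 14 mm deep. Flat land: 49 mm long before (-x) the notch, over 80 mm behind it. Upturned tips, 10 mm thick, top at 166 mm, inner faces 56 mm before the notch centres. The arms give about 1 mm per 5 N downwards.
Things that resemble listed ones, but are neither listed nor needed, are in the scene too. Leave any orange look-alike of the caddy alone.

How it is judged:
On the way:
1. the caddy has been lifted off its first bracket (rod more than 80 mm from where it hung) (distance between hanger and bracket_from_seat above 0.08 m), for 0.1 s.
At the end, for the whole second after the job is handed in: Caddy on bracket_to, let go, at rest: rod within 3 mm of its fully-down height, 0 to 40 mm before (-x) the seat point and within 14 mm in y, within 4 degrees of the bracket's y axis; caddy within 5.7 degrees of level; both remotes within 50 mm of the tray's middle (z of hanger in the frame of bracket_to_seat between -0.003 and 0.003 m and x of hanger in the frame of bracket_to_seat between -0.04 and 0 m and y of hanger in the frame of bracket_to_seat between -0.014 and 0.014 m and angle between the y axis of hanger and the y axis of bracket_to_seat, either way round below 0.07 rad and angle between caddy's own z axis and vertical below 0.1 rad and linear speed of caddy below 0.02 m/s and distance between each of remote_a_center, remote_b_center and caddy_in below 0.05 m); the robot touches nothing.
It fails at once if the caddy pressed or knocked against bracket_to with more than 22 N (contact force between caddy and bracket_to above 22 N).
It fails at once if the caddy tilted more than 15 degrees (angle between caddy's own z axis and vertical above 0.262 rad).
It fails at once if the caddy set down (underside less than 20 mm above the table) or resting on another thing (height (world z) of caddy below 0.02 m or contact force between caddy and mug above 0.5 N or contact force between caddy and long_remote above 0.5 N or contact force between caddy and disc_cases above 0.5 N or contact force between caddy and gamepad above 0.5 N or contact force between caddy and candle above 0.5 N).
It fails at once if another thing on the table moved more than 30 mm (distance of any of mug, long_remote, disc_cases, gamepad, candle from where it was at the start of the episode above 0.03 m).
It also fails if it takes over 72 s, if anything falls off the work surface, if the arm or the gripper's body presses on something with over 40 N, if the wrist force passes 120 N, or if a joint passes its speed limit or range.

## Working session

There is one attempt and no reset: what is moved stays moved. The work goes in short steps, Python scripts to look and compute and a tool call to move; the robot and the scene stay as the last step left them, time stands still between calls to the robot, and variables do not carry over. Pictures are saved under pics/ and viewed, at most 10 in all, crops included, and the job is handed in when it is done.

Besides the shell and the picture viewer there is one more tool, called as name([rows], argument=value, ...), one row to a line, values as JSON. play_rows: Moves the arm, as the interface text tells. Its arguments: {"type":"object","properties":{"targets":{"type":"array"},"grip_force":{"type":"number"}},"required":["targets"]}

```bash
mkdir -p pics; cat > h.py <<'E'
import numpy as np, cv2, json
from cell import readout, optics, bot
def grab(name,fn=None):
    f=optics.grab_frame(name)
    if fn: cv2.imwrite('pics/'+fn,f['pixels'])
    return f
def ray(f,u,v):
    K=np.array(f['camera_matrix']);d=np.linalg.inv(K)@[u,v,1]
    R=np.array(f['orientation']);return np.array(f['position']),R@[d[0],-d[1],-d[2]]
def onz(f,u,v,z):
    p,d=ray(f,u,v);return p+d*(z-p[2])/d[2]
def proj(f,P):
    c=np.array(f['orientation']).T@(np.array(P)-f['position']);q=np.array(f['camera_matrix'])@[c[0],-c[1],-c[2]]
    return q[:2]/q[2]
def tri(f,a,g,b):
    p,d=ray(f,*a);q,e=ray(g,*b);A=np.stack([d,-e],1);s=np.linalg.lstsq(A,q-p,rcond=None)[0]
    x,y=p+s[0]*d,q+s[1]*e;return (x+y)/2,np.linalg.norm(x-y)
E
python3 - <<'E'
from h import *
a=grab('top','t0.png');b=grab('side','s0.png')
for f in(a,b):print(f['camera_matrix'],f['position'],f['orientation'],[k for k in f])
print(readout.read_state())
cv2.imwrite('pics/both.png',cv2.resize(np.vstack([a['pixels'],b['pixels']]),None,fx=.78,fy=.78))
E
```

```text
[[397.75290338   0.         258.32911638]
 [  0.         397.75290338 193.63202605]
 [  0.           0.           1.        ]] [0.37695379 0.01853741 1.29597401] [[-0.00196304  0.99340896 -0.11460708]
 [-0.99998299 -0.00132058  0.00568139]
 [ 0.00549259  0.11461628  0.99339465]] ['pixels', 'camera_matrix', 'position', 'orientation']
[[457.7686298    0.         246.22579469]
 [  0.         457.7686298  189.16590054]
 [  0.           0.           1.        ]] [ 0.33899976 -1.02172412  1.01424501] [[ 0.9851185   0.11586079 -0.12695594]
 [-0.17181067  0.64336505 -0.74603117]
 [-0.00475675  0.75674149  0.65369694]] ['pixels', 'camera_matrix', 'position', 'orientation']
{'t': 0.1, 'qpos': array([-8.48396976e-01,  2.55667510e-01,  1.07166609e-01, -3.89353319e-04,
       -1.42391361e+00, -2.84621825e-01]), 'joint_vel': array([ 0.00022036, -0.00112612,  0.00233881,  0.00016212, -0.00022689,
        0.00097325]), 'tau': array([-2.89339478e-03, -3.87604129e+01,  2.38473201e+01,  5.37795514e+00,
       -3.82688188e-03,  8.72725337e-06]), 'eef_pos': array([ 0.23302949, -0.49771765,  0.23051489]), 'ee_rot': array([[-9.05720322e-01, -4.23875085e-01, -7.80960222e-04],
       [-4.23875796e-01,  9.05719135e-01,  1.46865332e-03],
       [ 8.48050631e-05,  1.66121930e-03, -9.99998617e-01]]), 'wrist_force': array([-0.15825739, -0.36186706, -0.24079666]), 'torque': array([-0.01561647,  0.0137979 ,  0.03609808]), 'grip_force': 0.0, 'finger_gap': 0.998824302829509}
```

View pics/t0.png

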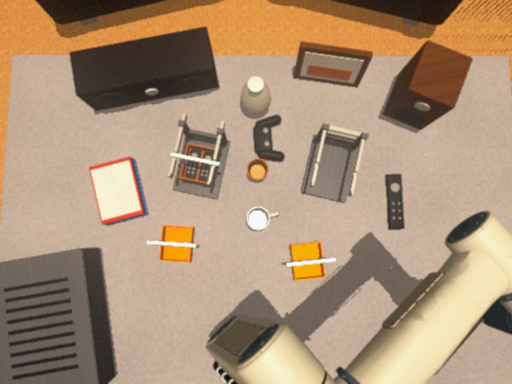

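View pics/s0.png

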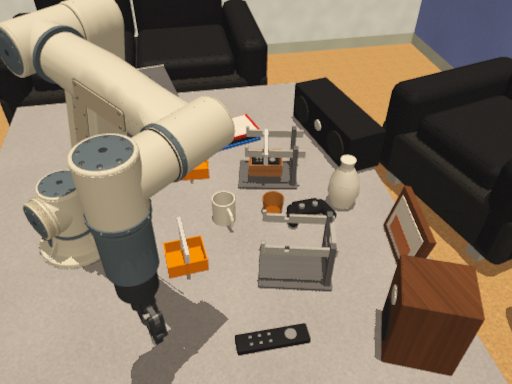

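The top view shows three caddy-like things. One is a wooden caddy with two dark remotes, hung on a grey bracket at (197,160). The other two are orange look-alikes at (178,244) and (307,262). By the description I choose (197,160). The empty bracket is at (335,163). Next is a close crop to check.

```bash
python3 - <<'E'
from h import *
t=cv2.imread('pics/t0.png');s=cv2.imread('pics/s0.png')
c=lambda i,x,y,w,h:cv2.resize(i[y:y+h,x:x+w],(400,300),interpolation=cv2.INTER_CUBIC)
cv2.imwrite('pics/c0.png',np.vstack([np.hstack([c(t,140,115,120,90),c(t,280,115,120,90)]),np.hstack([c(s,210,115,120,90),c(s,240,205,120,90)])]))
E
```

```text
(no output)
```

View pics/c0.png

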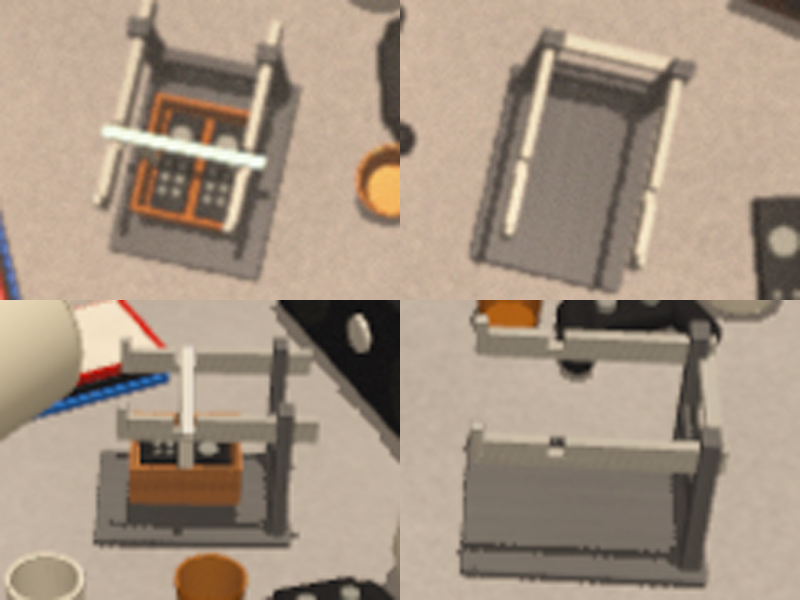

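The crop confirms it: the brown tray holds two dark remotes, its rod runs from (171.5,154) to (220,163), and the bracket on the right is empty, with notches near (316,164) and (356,171) in the top view.

```bash
python3 - <<'E'
from h import *
a=grab('top');b=grab('side')
T=lambda x,y,ox,oy:(ox+x*.3,oy+y*.3)
def show(n,p):print(n,np.round(p,4))
r1=onz(a,*T(105,130,140,115),.148);r2=onz(a,*T(266,161,140,115),.148)
show('rod L',r1);show('rod R',r2);d=r1-r2;print('len',np.linalg.norm(d),'ydir',np.degrees(np.arctan2(d[1],d[0])));show('c',(r1+r2)/2)
# side check of rod
print('proj rod ends in side',proj(b,r1),proj(b,r2))
p1=onz(a,*T(153,38,280,115),.164);p2=onz(a,*T(282,70,280,115),.164)
n1=onz(a,*T(120,165,280,115),.150);n2=onz(a,*T(254,188,280,115),.150)
m1=onz(b,*T(158,44,240,205),.151);m2=onz(b,*T(157,146,240,205),.151)
for n,x,y in(('posts',p1,p2),('notch top',n1,n2),('notch side',m1,m2)):
  d=x-y;show(n,x);show(n,y);print(np.linalg.norm(d),np.degrees(np.arctan2(d[1],d[0])));show('mid',(x+y)/2)
# base plate corners: top crop: far-left~(118,68)?, near-left (72,260), near-right (214,290)
q1=onz(a,*T(72,260,280,115),.012);q2=onz(a,*T(214,290,280,115),.012);show('base near L',q1);show('R',q2);d=q1-q2;print(np.linalg.norm(d),np.degrees(np.arctan2(d[1],d[0])))
for x,y in((110,235),(240,265)):show('tip',onz(a,*T(x,y,280,115),.166))
E
```

```text
rod L [0.6268 0.2666 0.148 ]
rod R [0.599  0.1247 0.148 ]
len 0.14467222827476536 ydir 78.89961056606515
c [0.6129 0.1957 0.148 ]
proj rod ends in side [265.64033699 128.66150438] [266.14198682 153.86981336]
posts [ 0.7052 -0.1859  0.164 ]
posts [ 0.6764 -0.2984  0.164 ]
0.11604792594423319 75.6303268775799
mid [ 0.6908 -0.2422  0.164 ]
notch top [ 0.5948 -0.157   0.15  ]
notch top [ 0.5742 -0.2742  0.15  ]
0.1190184308405899 80.04077955764839
mid [ 0.5845 -0.2156  0.15  ]
notch side [ 0.595  -0.1737  0.151 ]
notch side [ 0.5682 -0.2798  0.151 ]
0.10951944283400798 75.82172153749188
mid [ 0.5816 -0.2268  0.151 ]
base near L [ 0.527  -0.1295  0.012 ]
R [ 0.4974 -0.2675  0.012 ]
0.14105883916696824 77.89063969939716
tip [ 0.5306 -0.1448  0.166 ]
tip [ 0.5045 -0.2561  0.166 ]
```

play_rows([
  {"jaw":1,"slide":[0,0,-0.015],"dr":[0,0,-0.117]},
  {"jaw":1,"slide":[0,0,-0.015],"dr":[0,0,-0.117]},
  {"jaw":1,"slide":[0,0,-0.015],"dr":[0,0,-0.117]},
  {"jaw":1,"slide":[0,0,-0.015],"dr":[0,0,-0.117]},
  {"jaw":1,"slide":[0,0,-0.015],"dr":[0,0,-0.117]},
  {"jaw":1,"slide":[0,0,-0.015],"dr":[0,0,-0.117]},
  {"jaw":1,"slide":[0,0,0],"dr":[0,0,-0.117]},
  {"jaw":1,"slide":[0,0,0],"dr":[0,0,-0.117]},
])

```text
t: 0.87
eef_pos: [0.2334, -0.4984, 0.3222]
ee_rot: [[-0.19, -0.982, 0.001], [-0.982, 0.19, -0.001], [0.001, -0.001, -1.0]]
wrist_force: [-0.0, 0.7, -0.8]
finger_gap: 1.003
grip_force: 0.0
```

play_rows([
  {"jaw":1,"slide":[-0.037,-0.012,0],"dr":[0,0,0]},
  {"jaw":1,"slide":[-0.037,-0.012,0],"dr":[0,0,0]},
  {"jaw":1,"slide":[-0.037,-0.012,0],"dr":[0,0,0]},
  {"jaw":1,"slide":[-0.037,-0.012,0],"dr":[0,0,0]},
  {"jaw":1,"slide":[-0.037,-0.012,0],"dr":[0,0,0]},
  {"jaw":1,"slide":[-0.037,-0.012,0],"dr":[0,0,0]},
  {"jaw":1,"slide":[-0.037,-0.012,0],"dr":[0,0,0]},
  {"jaw":1,"slide":[-0.037,-0.012,0],"dr":[0,0,0]},
])

```text
t: 1.53
eef_pos: [0.3856, -0.2248, 0.3214]
ee_rot: [[-0.196, -0.981, 0.0], [-0.981, 0.196, 0.0], [-0.0, -0.0, -1.0]]
wrist_force: [0.8, -1.3, 0.0]
finger_gap: 1.002
grip_force: 0.0
```

play_rows([
  {"jaw":1,"slide":[-0.037,-0.012,0],"dr":[0,0,0]},
  {"jaw":1,"slide":[-0.037,-0.012,0],"dr":[0,0,0]},
  {"jaw":1,"slide":[-0.037,-0.012,0],"dr":[0,0,0]},
  {"jaw":1,"slide":[-0.037,-0.012,0],"dr":[0,0,0]},
  {"jaw":1,"slide":[-0.037,-0.012,0],"dr":[0,0,0]},
  {"jaw":1,"slide":[-0.037,-0.012,0],"dr":[0,0,0]},
  {"jaw":1,"slide":[-0.037,-0.012,0],"dr":[0,0,0]},
  {"jaw":1,"slide":[-0.037,-0.012,0],"dr":[0,0,0]},
])

```text
t: 2.2
eef_pos: [0.5378, 0.0468, 0.3213]
ee_rot: [[-0.195, -0.981, 0.0], [-0.981, 0.195, 0.0], [-0.0, -0.0, -1.0]]
wrist_force: [0.7, -0.7, 0.4]
finger_gap: 0.998
grip_force: 0.0
```

play_rows([
  {"jaw":1,"slide":[-0.032,-0.009,0],"dr":[0,0,0]},
  {"jaw":1,"slide":[-0.032,-0.009,0],"dr":[0,0,0]},
  {"jaw":1,"slide":[-0.032,-0.009,0.02],"dr":[0,0,0]},
  {"jaw":1,"slide":[-0.032,-0.009,0.02],"dr":[0,0,0]},
  {"jaw":1,"slide":[-0.03,-0.008,0.02],"dr":[0,0,0]},
  {"jaw":1,"slide":[0,0,0.02],"dr":[0,0,0]},
  {"jaw":1,"slide":[0,0,0],"dr":[0,0,0]},
])

```text
t: 2.78
eef_pos: [0.6095, 0.1923, 0.2348]
ee_rot: [[-0.194, -0.981, -0.01], [-0.981, 0.194, -0.003], [0.005, 0.009, -1.0]]
wrist_force: [0.1, -0.1, -1.7]
finger_gap: 0.999
grip_force: 0.0
```

```bash
python3 - <<'E'
from h import *
b=grab('side','s1.png');a=grab('top','t1.png')
c=lambda i,x,y,w,h:cv2.resize(i[y:y+h,x:x+w],(400,300),interpolation=cv2.INTER_CUBIC)
cv2.imwrite('pics/c1.png',np.hstack([c(a['pixels'],140,95,120,90),c(b['pixels'],210,95,120,90)]))
print(readout.read_state()['eef_pos'])
E
```

```text
[0.61122007 0.19065744 0.24118647]
```

View pics/c1.png

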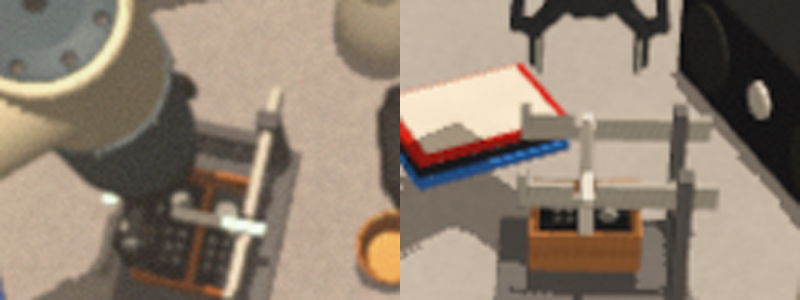

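The fingers straddle the rod, which sits at crop (588,115–175). Descending to grip it.

play_rows([
  {"jaw":1,"slide":[-0.005,-0.001,0.02],"dr":[0,0,0]},
  {"jaw":1,"slide":[0,0,0.025],"dr":[0,0,0]},
  {"jaw":1,"slide":[0,0,0.025],"dr":[0,0,0]},
  {"jaw":1,"slide":[0,0,0.025],"dr":[0,0,0]},
  {"jaw":1,"slide":[0,0,0.02],"dr":[0,0,0]},
  {"jaw":1,"slide":[0,0,0.002],"dr":[0,0,0]},
  {"jaw":1,"slide":[0,0,0],"dr":[0,0,0]},
  {"jaw":1,"slide":[0,0,0],"dr":[0,0,0]},
], grip_force=70)

```text
t: 3.55
eef_pos: [0.6148, 0.1957, 0.1274]
ee_rot: [[-0.196, -0.981, 0.004], [-0.981, 0.196, 0.001], [-0.002, -0.004, -1.0]]
wrist_force: [-0.0, 0.2, 0.1]
finger_gap: 0.997
grip_force: 0.0
```

play_rows([
  {"jaw":0.3,"slide":[0,0,0],"dr":[0,0,0]},
  {"jaw":0.22,"slide":[0,0,0],"dr":[0,0,0]},
  {"jaw":0.18,"slide":[0,0,0],"dr":[0,0,0]},
  {"jaw":0.14,"slide":[0,0,0],"dr":[0,0,0]},
  {"jaw":0.1,"slide":[0,0,0],"dr":[0,0,0]},
  {"jaw":0.05,"slide":[0,0,0],"dr":[0,0,0]},
  {"jaw":0,"slide":[0,0,0],"dr":[0,0,0]},
  {"jaw":0,"slide":[0,0,0],"dr":[0,0,0]},
])

```text
t: 4.22
eef_pos: [0.6134, 0.1959, 0.1245]
ee_rot: [[-0.196, -0.981, 0.0], [-0.981, 0.196, -0.0], [0.0, -0.0, -1.0]]
wrist_force: [-1.3, 0.6, 1.5]
finger_gap: 0.104
grip_force: 68.6
```

play_rows([
  {"jaw":0,"slide":[0,0,0],"dr":[0,0,0]},
  {"jaw":0,"slide":[0,0,-0.004],"dr":[0,0,0]},
  {"jaw":0,"slide":[0,0,-0.008],"dr":[0,0,0]},
  {"jaw":0,"slide":[0,0,-0.012],"dr":[0,0,0]},
  {"jaw":0,"slide":[0,0,-0.008],"dr":[0,0,0]},
  {"jaw":0,"slide":[0,0,-0.004],"dr":[0,0,0]},
  {"jaw":0,"slide":[0,0,0],"dr":[0,0,0]},
  {"jaw":0,"slide":[0,0,0],"dr":[0,0,0]},
], grip_force=100)

```text
t: 4.88
eef_pos: [0.6132, 0.196, 0.16]
ee_rot: [[-0.196, -0.981, -0.0], [-0.981, 0.196, 0.0], [-0.0, 0.001, -1.0]]
wrist_force: [-0.4, 0.6, -4.6]
finger_gap: 0.096
grip_force: 97.6
```

play_rows([
  {"jaw":0,"slide":[0,0,-0.008],"dr":[0,0,0]},
  {"jaw":0,"slide":[0,0,-0.015],"dr":[0,0,0]},
  {"jaw":0,"slide":[0,0,-0.021],"dr":[0,0,0]},
  {"jaw":0,"slide":[0,0,-0.022],"dr":[0,0,0]},
  {"jaw":0,"slide":[0,0,-0.022],"dr":[0,0,0]},
  {"jaw":0,"slide":[0,0,-0.02],"dr":[0,0,0]},
  {"jaw":0,"slide":[0,0,-0.014],"dr":[0,0,0]},
  {"jaw":0,"slide":[0,0,-0.008],"dr":[0,0,0]},
])

```text
t: 5.55
eef_pos: [0.6138, 0.1959, 0.2926]
ee_rot: [[-0.196, -0.981, 0.003], [-0.981, 0.196, 0.001], [-0.001, -0.002, -1.0]]
wrist_force: [-0.3, -0.4, -4.2]
finger_gap: 0.091
grip_force: 97.7
```

play_rows([
  {"jaw":0,"slide":[0.005,-0.001,0],"dr":[0,0,0.007]},
  {"jaw":0,"slide":[0.01,-0.002,0],"dr":[0,0,0.007]},
  {"jaw":0,"slide":[0.016,-0.002,0],"dr":[0,0,0.007]},
  {"jaw":0,"slide":[0.022,-0.003,0],"dr":[0,0,0.007]},
  {"jaw":0,"slide":[0.026,-0.004,0],"dr":[0,0,0.007]},
  {"jaw":0,"slide":[0.028,-0.004,0],"dr":[0,0,0.007]},
  {"jaw":0,"slide":[0.028,-0.004,0],"dr":[0,0,0]},
  {"jaw":0,"slide":[0.028,-0.004,0],"dr":[0,0,0]},
])

```text
t: 6.22
eef_pos: [0.5988, 0.0288, 0.2891]
ee_rot: [[-0.238, -0.971, -0.002], [-0.971, 0.238, -0.001], [0.001, 0.002, -1.0]]
wrist_force: [1.1, 0.1, -4.4]
finger_gap: 0.088
grip_force: 97.7
```

play_rows([
  {"jaw":0,"slide":[0.028,-0.004,0],"dr":[0,0,0]},
  {"jaw":0,"slide":[0.028,-0.004,0],"dr":[0,0,0]},
  {"jaw":0,"slide":[0.028,-0.004,0],"dr":[0,0,0]},
  {"jaw":0,"slide":[0.028,-0.004,0],"dr":[0,0,0]},
  {"jaw":0,"slide":[0.026,-0.003,0],"dr":[0,0,0]},
  {"jaw":0,"slide":[0.022,-0.003,0],"dr":[0,0,0]},
  {"jaw":0,"slide":[0.017,-0.002,0],"dr":[0,0,0]},
  {"jaw":0,"slide":[0.013,-0.002,0],"dr":[0,0,0]},
])

```text
t: 6.88
eef_pos: [0.5786, -0.162, 0.2893]
ee_rot: [[-0.239, -0.971, -0.002], [-0.971, 0.239, -0.0], [0.001, 0.002, -1.0]]
wrist_force: [-0.5, -0.3, -4.7]
finger_gap: 0.091
grip_force: 97.7
```

play_rows([
  {"jaw":0,"slide":[0.011,-0.001,0],"dr":[0,0,0]},
  {"jaw":0,"slide":[0.011,-0.001,0],"dr":[0,0,0]},
  {"jaw":0,"slide":[0.01,-0.001,0],"dr":[0,0,0]},
  {"jaw":0,"slide":[0.009,-0.001,0],"dr":[0,0,0]},
  {"jaw":0,"slide":[0.006,-0.001,0],"dr":[0,0,0]},
  {"jaw":0,"slide":[0.003,0,0],"dr":[0,0,0]},
  {"jaw":0,"slide":[0,0,0],"dr":[0,0,0]},
  {"jaw":0,"slide":[0,0,0],"dr":[0,0,0]},
])

```text
t: 7.55
eef_pos: [0.5736, -0.2085, 0.2902]
ee_rot: [[-0.237, -0.972, 0.0], [-0.972, 0.237, 0.0], [-0.0, 0.0, -1.0]]
wrist_force: [-0.8, 0.7, -4.4]
finger_gap: 0.094
grip_force: 97.7
```

```bash
python3 - <<'E'
from h import *
b=grab('side','s2.png');a=grab('top','t2.png')
c=lambda i,x,y,w,h:cv2.resize(i[y:y+h,x:x+w],(400,600),interpolation=cv2.INTER_CUBIC)
cv2.imwrite('pics/c2.png',np.hstack([c(a['pixels'],280,80,120,180),c(b['pixels'],230,120,120,180)]))
s=readout.read_state();print(s['eef_pos'],s['wrist_force'],s['ee_rot'][:2,1])
# project predicted arm centrelines for check
o=np.array([.5974,-.2198,0]);X=np.array([.9724,-.2334,0]);Y=np.array([.2334,.9724,0])
for sy in(58,-58):
  for x in(-75,80):
    P=o+X*x/1e3+Y*sy/1e3+[0,0,.152];print(sy,x,proj(a,P).round(1),proj(b,P).round(1))
E
```

```text
[ 0.57361288 -0.20828715  0.29030627] [ 0.26699258 -0.57300486 -6.23344883] [-0.97173208  0.23608634]
58 -75 [312.6 183.6] [264.5 213.5]
58 80 [324. 133.] [322.  215.8]
-58 -75 [351.7 192.8] [263.  245.3]
-58 80 [362.5 142. ] [324.9 248. ]
```

View pics/c2.png

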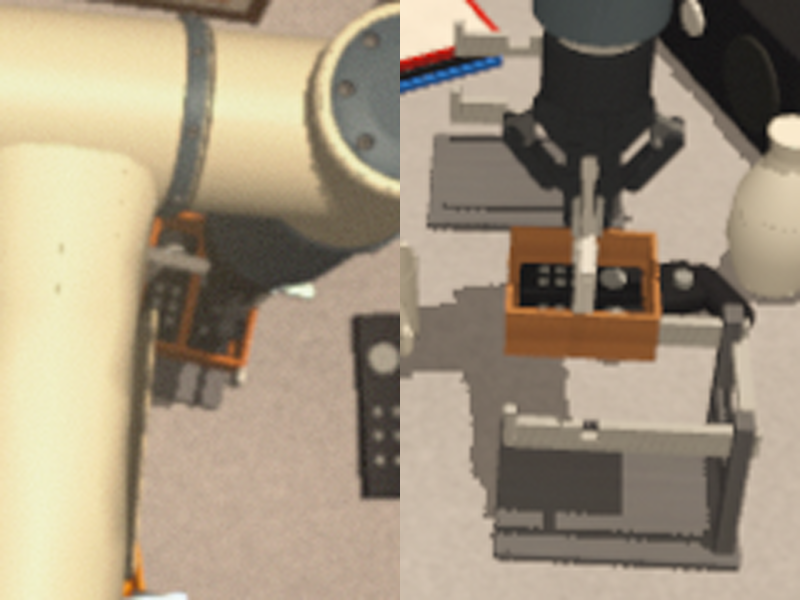

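The side view shows the caddy level over the bracket with both remotes inside, and the near arm at crop (500–740, 420–435). The top view is mostly hidden by the arm. I'll refine the bracket line and yaw from the first top image by masking the arms.

```bash
python3 - <<'E'
from h import *
f=grab('top');t=cv2.imread('pics/t0.png').astype(int)
m=(t.min(2)>165)&((t[...,2]-t[...,0])<75)
o=np.array([.5974,-.2198]);X=np.array([.9724,-.2334]);Y=np.array([.2334,.9724])
g=cv2.cvtColor(t.astype(np.uint8),cv2.COLOR_BGR2GRAY)
for sy in(58,-58):
  pts=[];br=[]
  for x in np.arange(-70,80,4):
    best=[]
    for dy in np.arange(-11,11.1,.5):
      P=o+(X*x+Y*(sy+dy))/1e3;q=proj(f,[*P,.152])
      best.append(cv2.getRectSubPix(t.astype(np.uint8)[...,0].copy(),(1,1),tuple(q))[0,0])
    w=np.array(best,float);w=np.clip(w-np.percentile(w,40)-15,0,None);d=np.arange(-11,11.1,.5)
    pts.append((x,(w*d).sum()/(w.sum()+1e-9),w.sum(),max(best)))
  pts=np.array(pts);k=(pts[:,2]>100)
  print(sy,np.polyfit(pts[k,0],pts[k,1],1));print([(int(a),round(b,1),int(c),int(e)) for a,b,c,e in pts])
for P in([.5736-.0173,-.2083-.071,.314],[.5736,-.2083,.314]):print('rod end',proj(f,P))
E
```

```text
58 [-0.00202356  0.87621089]
[(-70, np.float64(0.5), 645, 194), (-66, np.float64(1.0), 827, 206), (-62, np.float64(1.0), 843, 205), (-58, np.float64(0.9), 806, 204), (-54, np.float64(0.7), 849, 207), (-50, np.float64(0.9), 815, 205), (-46, np.float64(0.8), 740, 199), (-42, np.float64(0.9), 847, 205), (-38, np.float64(0.9), 827, 204), (-34, np.float64(0.8), 798, 203), (-30, np.float64(0.9), 818, 201), (-26, np.float64(0.9), 835, 204), (-22, np.float64(1.7), 772, 203), (-18, np.float64(2.2), 715, 199), (-14, np.float64(2.5), 330, 168), (-10, np.float64(0.3), 37, 136), (-6, np.float64(0.7), 548, 182), (-2, np.float64(0.7), 743, 195), (2, np.float64(0.7), 808, 199), (6, np.float64(0.7), 730, 194), (10, np.float64(0.5), 742, 192), (14, np.float64(0.5), 801, 197), (18, np.float64(0.5), 748, 196), (22, np.float64(0.7), 706, 192), (26, np.float64(0.8), 793, 195), (30, np.float64(0.9), 764, 196), (34, np.float64(0.6), 716, 191), (38, np.float64(0.5), 783, 193), (42, np.float64(0.6), 779, 193), (46, np.float64(0.7), 854, 196), (50, np.float64(0.7), 1075, 189), (54, np.float64(0.7), 1231, 193),
[... 886 characters left out ...]
loat64(-0.1), 188, 189), (10, np.float64(-0.3), 224, 191), (14, np.float64(0.1), 160, 192), (18, np.float64(0.3), 264, 193), (22, np.float64(-0.3), 204, 189), (26, np.float64(0.1), 177, 190), (30, np.float64(0.1), 214, 192), (34, np.float64(-0.1), 147, 190), (38, np.float64(-0.2), 188, 190), (42, np.float64(0.2), 128, 187), (46, np.float64(0.1), 142, 190), (50, np.float64(-0.3), 92, 185), (54, np.float64(-0.2), 120, 187), (58, np.float64(-0.6), 213, 193), (62, np.float64(-0.7), 178, 188), (66, np.float64(-0.3), 156, 185), (70, np.float64(0.1), 102, 188), (74, np.float64(-0.1), 126, 188), (78, np.float64(-0.4), 147, 188)]
rod end [374.77128052 167.3178313 ]
rod end [346.31436221 160.55627066]
```

play_rows([
  {"jaw":0,"slide":[0.003,0,0.005],"dr":[0,0,0]},
  {"jaw":0,"slide":[0.002,0,0.008],"dr":[0,0,0]},
  {"jaw":0,"slide":[0,0,0.012],"dr":[0,0,0]},
  {"jaw":0,"slide":[0,0,0.012],"dr":[0,0,0]},
  {"jaw":0,"slide":[0,0,0.01],"dr":[0,0,0]},
  {"jaw":0,"slide":[0,0,0.005],"dr":[0,0,0]},
  {"jaw":0,"slide":[0,0,0],"dr":[0,0,0]},
  {"jaw":0,"slide":[0,0,0],"dr":[0,0,0]},
])

```text
t: 8.37
eef_pos: [0.5722, -0.2138, 0.2383]
ee_rot: [[-0.237, -0.972, -0.0], [-0.972, 0.237, -0.0], [0.0, 0.0, -1.0]]
wrist_force: [0.3, -0.4, -3.7]
finger_gap: 0.092
grip_force: 97.7
```

```bash
python3 - <<'E'
from h import *
b=grab('side','s3.png')
cv2.imwrite('pics/c3.png',cv2.resize(b['pixels'][160:280,230:360],(650,600),interpolation=cv2.INTER_CUBIC))
s=readout.read_state();print(s['eef_pos'],s['wrist_force'])
d=s['eef_pos'][:2]-[.5974,-.2198];print(d@[.9724,-.2334],d@[.2334,.9724])
E
```

```text
[ 0.57254563 -0.21389378  0.23890193] [-0.04645875 -0.06234748 -3.65157285]
-0.025546897580409133 -5.7803846974121414e-05
```

View pics/c3.png

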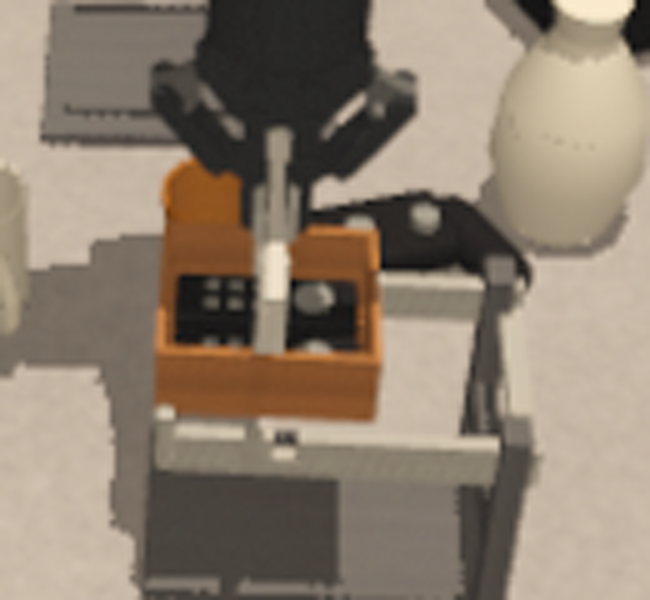

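play_rows([
  {"jaw":0,"slide":[0,0,0.004],"dr":[0,0,0]},
  {"jaw":0,"slide":[0,0,0.006],"dr":[0,0,0]},
  {"jaw":0,"slide":[0,0,0.006],"dr":[0,0,0]},
  {"jaw":0,"slide":[0,0,0.004],"dr":[0,0,0]},
  {"jaw":0,"slide":[0,0,0],"dr":[0,0,0]},
])

```text
t: 8.83
eef_pos: [0.5716, -0.2134, 0.2167]
ee_rot: [[-0.237, -0.972, -0.003], [-0.972, 0.237, 0.001], [-0.0, 0.003, -1.0]]
wrist_force: [-0.2, -0.1, -5.7]
finger_gap: 0.091
grip_force: 97.7
```

```bash
python3 - <<'E'
from h import *
b=grab('side','s4.png')
cv2.imwrite('pics/c4.png',cv2.resize(b['pixels'][160:280,230:360],(650,600),interpolation=cv2.INTER_CUBIC))
s=readout.read_state();print(s['eef_pos'],s['wrist_force'],s['torque'])
E
```

```text
[ 0.57188094 -0.21356885  0.21740825] [ 0.20450524 -0.80648791 -4.47921435] [-0.04320532 -0.01397205 -0.00608174]
```

View pics/c4.png

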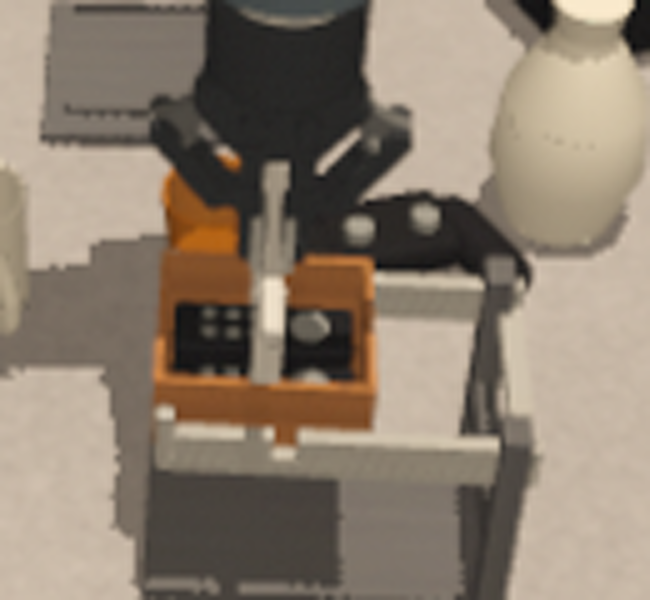

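The tray passes inside the near arm, with orange showing through the notch at crop (285,437). Lowering further.

play_rows([
  {"jaw":0,"slide":[0,0,0.005],"dr":[0,0,0]},
  {"jaw":0,"slide":[0,0,0.008],"dr":[0,0,0]},
  {"jaw":0,"slide":[0,0,0.009],"dr":[0,0,0]},
  {"jaw":0,"slide":[0,0,0.009],"dr":[0,0,0]},
  {"jaw":0,"slide":[0,0,0.006],"dr":[0,0,0]},
  {"jaw":0,"slide":[0,0,0.003],"dr":[0,0,0]},
  {"jaw":0,"slide":[0,0,0],"dr":[0,0,0]},
  {"jaw":0,"slide":[0,0,0],"dr":[0,0,0]},
])

```text
t: 9.55
eef_pos: [0.5723, -0.2138, 0.1783]
ee_rot: [[-0.237, -0.972, -0.0], [-0.972, 0.237, -0.0], [0.0, -0.0, -1.0]]
wrist_force: [1.4, -0.3, -3.0]
finger_gap: 0.089
grip_force: 97.7
```

play_rows([
  {"jaw":0,"slide":[0,0,0.004],"dr":[0,0,0]},
  {"jaw":0,"slide":[0,0,0.007],"dr":[0,0,0]},
  {"jaw":0,"slide":[0,0,0.008],"dr":[0,0,0]},
  {"jaw":0,"slide":[0,0,0.006],"dr":[0,0,0]},
  {"jaw":0,"slide":[0,0,0.004],"dr":[0,0,0]},
  {"jaw":0,"slide":[0,0,0.002],"dr":[0,0,0]},
  {"jaw":0,"slide":[0,0,0],"dr":[0,0,0]},
  {"jaw":0,"slide":[0,0,0],"dr":[0,0,0]},
])

```text
t: 10.22
eef_pos: [0.5724, -0.2138, 0.1474]
ee_rot: [[-0.237, -0.972, 0.0], [-0.972, 0.237, -0.0], [0.0, -0.0, -1.0]]
wrist_force: [0.7, -0.3, -3.9]
finger_gap: 0.093
grip_force: 97.7
```

play_rows([
  {"jaw":0,"slide":[0,0,0.002],"dr":[0,0,0]},
  {"jaw":0,"slide":[0,0,0.002],"dr":[0,0,0]},
  {"jaw":0,"slide":[0,0,0.002],"dr":[0,0,0]},
  {"jaw":0,"slide":[0,0,0.002],"dr":[0,0,0]},
  {"jaw":0,"slide":[0,0,0],"dr":[0,0,0]},
])

```text
t: 10.63
eef_pos: [0.572, -0.2136, 0.1387]
ee_rot: [[-0.237, -0.972, -0.001], [-0.972, 0.237, 0.0], [-0.0, 0.001, -1.0]]
wrist_force: [-0.0, -0.1, -3.9]
finger_gap: 0.094
grip_force: 97.7
```

play_rows([
  {"jaw":0,"slide":[0,0,0.001],"dr":[0,0,0]},
  {"jaw":0,"slide":[0,0,0],"dr":[0,0,0]},
  {"jaw":0,"slide":[0,0,0],"dr":[0,0,0]},
])

```text
t: 10.88
eef_pos: [0.5723, -0.2137, 0.1385]
ee_rot: [[-0.237, -0.972, 0.0], [-0.972, 0.237, -0.0], [0.0, -0.0, -1.0]]
wrist_force: [0.3, 0.6, -4.1]
finger_gap: 0.093
grip_force: 97.8
```

play_rows([
  {"jaw":0,"slide":[0,0,0.001],"dr":[0,0,0]},
  {"jaw":0,"slide":[0,0,0],"dr":[0,0,0]},
  {"jaw":0,"slide":[0,0,0],"dr":[0,0,0]},
])

```text
t: 11.13
eef_pos: [0.5724, -0.2138, 0.1379]
ee_rot: [[-0.237, -0.972, 0.001], [-0.972, 0.237, -0.0], [0.0, -0.001, -1.0]]
wrist_force: [-1.0, 1.0, 0.4]
finger_gap: 0.091
grip_force: 98.2
```

play_rows([
  {"jaw":0,"slide":[0,-0.001,0.0005],"dr":[0,0,0]},
  {"jaw":0,"slide":[0,-0.001,0],"dr":[0,0,0]},
  {"jaw":0,"slide":[0,-0.001,0],"dr":[0,0,0]},
  {"jaw":0,"slide":[0,-0.001,0],"dr":[0,0,0]},
  {"jaw":0,"slide":[0,0,0],"dr":[0,0,0]},
  {"jaw":0,"slide":[0,0,0],"dr":[0,0,0]},
])

```text
t: 11.63
eef_pos: [0.5761, -0.2148, 0.137]
ee_rot: [[-0.237, -0.972, -0.0], [-0.972, 0.237, -0.0], [0.0, -0.0, -1.0]]
wrist_force: [-4.1, 1.0, 2.7]
finger_gap: 0.092
grip_force: 98.7
```

play_rows([
  {"jaw":0,"slide":[0,-0.001,0],"dr":[0,0,0]},
  {"jaw":0,"slide":[0,-0.001,0],"dr":[0,0,0]},
  {"jaw":0,"slide":[0,-0.001,0],"dr":[0,0,0]},
  {"jaw":0,"slide":[0,0,0],"dr":[0,0,0]},
  {"jaw":0,"slide":[0,0,0],"dr":[0,0,0]},
])

```text
t: 12.05
eef_pos: [0.5791, -0.2154, 0.1369]
ee_rot: [[-0.237, -0.972, 0.0], [-0.972, 0.237, -0.0], [0.0, -0.0, -1.0]]
wrist_force: [-5.3, 0.7, 3.3]
finger_gap: 0.091
grip_force: 98.7
```

play_rows([
  {"jaw":0,"slide":[0,-0.001,0],"dr":[0,0,0]},
  {"jaw":0,"slide":[0,0,0],"dr":[0,0,0]},
  {"jaw":0,"slide":[0,0,0],"dr":[0,0,0]},
])

```text
t: 12.3
eef_pos: [0.5802, -0.2157, 0.1368]
ee_rot: [[-0.237, -0.972, 0.0], [-0.972, 0.237, -0.0], [0.0, -0.0, -1.0]]
wrist_force: [-3.9, 0.5, 3.0]
finger_gap: 0.091
grip_force: 98.7
```

play_rows([
  {"jaw":0,"slide":[0,-0.001,0],"dr":[0,0,0]},
  {"jaw":0,"slide":[0,0,0],"dr":[0,0,0]},
  {"jaw":0,"slide":[0,0,0],"dr":[0,0,0]},
])

```text
t: 12.55
eef_pos: [0.5814, -0.2154, 0.1356]
ee_rot: [[-0.237, -0.972, 0.0], [-0.972, 0.237, 0.001], [-0.001, 0.0, -1.0]]
wrist_force: [1.5, -0.7, -4.3]
finger_gap: 0.094
grip_force: 97.7
```

Contact vanished and the rod dropped slightly, so it is in both notches. Lowering gently.

play_rows([
  {"jaw":0,"slide":[0,-0.0005,0.001],"dr":[0,0,0]},
  {"jaw":0,"slide":[0,0,0.001],"dr":[0,0,0]},
  {"jaw":0,"slide":[0,0,0],"dr":[0,0,0]},
  {"jaw":0,"slide":[0,0,0],"dr":[0,0,0]},
])

```text
t: 12.88
eef_pos: [0.5815, -0.2158, 0.1343]
ee_rot: [[-0.237, -0.972, -0.0], [-0.972, 0.237, 0.0], [-0.0, 0.001, -1.0]]
wrist_force: [-0.2, 0.3, -4.0]
finger_gap: 0.091
grip_force: 97.7
```

play_rows([
  {"jaw":0,"slide":[0,0,0.001],"dr":[0,0,0]},
  {"jaw":0,"slide":[0,0,0.001],"dr":[0,0,0]},
  {"jaw":0,"slide":[0,0,0],"dr":[0,0,0]},
  {"jaw":0,"slide":[0,0,0],"dr":[0,0,0]},
])

```text
t: 13.22
eef_pos: [0.5815, -0.2159, 0.1327]
ee_rot: [[-0.237, -0.972, -0.0], [-0.972, 0.237, 0.0], [-0.0, 0.0, -1.0]]
wrist_force: [-0.1, 0.0, -3.8]
finger_gap: 0.094
grip_force: 97.7
```

play_rows([
  {"jaw":0,"slide":[0,0,0.001],"dr":[0,0,0]},
  {"jaw":0,"slide":[0,0,0.001],"dr":[0,0,0]},
  {"jaw":0,"slide":[0,0,0.001],"dr":[0,0,0]},
  {"jaw":0,"slide":[0,0,0.001],"dr":[0,0,0]},
  {"jaw":0,"slide":[0,0,0.001],"dr":[0,0,0]},
  {"jaw":0,"slide":[0,0,0],"dr":[0,0,0]},
  {"jaw":0,"slide":[0,0,0],"dr":[0,0,0]},
])

```text
t: 13.8
eef_pos: [0.5814, -0.2159, 0.1277]
ee_rot: [[-0.237, -0.972, -0.0], [-0.972, 0.237, -0.0], [0.0, 0.0, -1.0]]
wrist_force: [0.4, 0.2, -3.8]
finger_gap: 0.089
grip_force: 97.7
```

play_rows([
  {"jaw":0,"slide":[0,0,0.001],"dr":[0,0,0]},
  {"jaw":0,"slide":[0,0,0.001],"dr":[0,0,0]},
  {"jaw":0,"slide":[0,0,0],"dr":[0,0,0]},
  {"jaw":0,"slide":[0,0,0],"dr":[0,0,0]},
])

```text
t: 14.13
eef_pos: [0.5814, -0.2159, 0.1257]
ee_rot: [[-0.237, -0.972, -0.0], [-0.972, 0.237, 0.0], [0.0, 0.0, -1.0]]
wrist_force: [-0.2, -0.2, -4.0]
finger_gap: 0.087
grip_force: 97.7
```

play_rows([
  {"jaw":0,"slide":[0,0,0.001],"dr":[0,0,0]},
  {"jaw":0,"slide":[0,0,0],"dr":[0,0,0]},
  {"jaw":0,"slide":[0,0,0],"dr":[0,0,0]},
])

```text
t: 14.38
eef_pos: [0.5815, -0.2159, 0.1248]
ee_rot: [[-0.237, -0.972, -0.0], [-0.972, 0.237, 0.0], [0.0, 0.0, -1.0]]
wrist_force: [0.0, -0.2, -4.1]
finger_gap: 0.093
grip_force: 97.7
```

play_rows([
  {"jaw":0,"slide":[0,0,0.001],"dr":[0,0,0]},
  {"jaw":0,"slide":[0,0,0],"dr":[0,0,0]},
  {"jaw":0,"slide":[0,0,0],"dr":[0,0,0]},
])

```text
t: 14.63
eef_pos: [0.5816, -0.216, 0.1242]
ee_rot: [[-0.237, -0.972, 0.001], [-0.972, 0.237, -0.0], [0.0, -0.001, -1.0]]
wrist_force: [0.0, 0.8, -2.4]
finger_gap: 0.092
grip_force: 98.1
```

The rod is on the notch floor. Releasing.

play_rows([
  {"jaw":0,"slide":[0,0,0.0005],"dr":[0,0,0]},
  {"jaw":0,"slide":[0,0,0],"dr":[0,0,0]},
  {"jaw":0.12,"slide":[0,0,0],"dr":[0,0,0]},
  {"jaw":0.2,"slide":[0,0,0],"dr":[0,0,0]},
  {"jaw":0.3,"slide":[0,0,0],"dr":[0,0,0]},
  {"jaw":0.4,"slide":[0,0,0],"dr":[0,0,0]},
  {"jaw":0.5,"slide":[0,0,0],"dr":[0,0,0]},
  {"jaw":0.5,"slide":[0,0,0],"dr":[0,0,0]},
], grip_force=20)

```text
t: 15.3
eef_pos: [0.5816, -0.216, 0.1234]
ee_rot: [[-0.237, -0.972, 0.0], [-0.972, 0.237, -0.0], [0.0, -0.0, -1.0]]
wrist_force: [0.2, -0.1, 0.0]
finger_gap: 0.501
grip_force: 0.0
```

```bash
python3 - <<'E'
from h import *
b=grab('side','s5.png')
cv2.imwrite('pics/c5.png',cv2.resize(b['pixels'][160:280,230:360],(650,600),interpolation=cv2.INTER_CUBIC))
s=readout.read_state();print(s['eef_pos'],s['wrist_force'],s['finger_gap'])
E
```

```text
[ 0.58159631 -0.21596283  0.12333358] [0.10835103 0.14450665 0.63485127] 0.49779356152182286
```

View pics/c5.png

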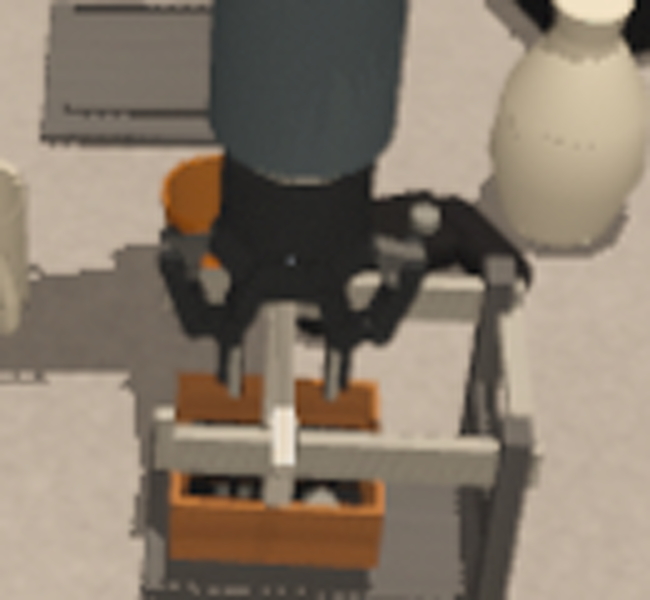

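The caddy hangs level in the notches, with the rod end at crop (283,435), and the fingers are clear of it. Retreating straight up.

play_rows([
  {"jaw":0.7,"slide":[0,0,-0.005],"dr":[0,0,0]},
  {"jaw":0.7,"slide":[0,0,-0.015],"dr":[0,0,0]},
  {"jaw":0.7,"slide":[0,0,-0.025],"dr":[0,0,0]},
  {"jaw":0.7,"slide":[0,0,-0.03],"dr":[0,0,0]},
  {"jaw":0.7,"slide":[0,0,-0.03],"dr":[0,0,0]},
  {"jaw":0.7,"slide":[0,0,-0.03],"dr":[0,0,0]},
  {"jaw":0.7,"slide":[0,0,-0.02],"dr":[0,0,0]},
  {"jaw":0.7,"slide":[0,0,-0.01],"dr":[0,0,0]},
])

```text
t: 16.02
eef_pos: [0.5822, -0.2165, 0.2927]
ee_rot: [[-0.237, -0.972, 0.006], [-0.972, 0.237, -0.002], [0.0, -0.006, -1.0]]
wrist_force: [-0.1, 0.5, 0.8]
finger_gap: 0.704
grip_force: 0.0
```

play_rows([
  {"jaw":0.7,"slide":[0,0,0],"dr":[0,0,0]},
  {"jaw":0.7,"slide":[0,0,0],"dr":[0,0,0]},
  {"jaw":0.7,"slide":[0,0,0],"dr":[0,0,0]},
  {"jaw":0.7,"slide":[0,0,0],"dr":[0,0,0]},
  {"jaw":0.7,"slide":[0,0,0],"dr":[0,0,0]},
  {"jaw":0.7,"slide":[0,0,0],"dr":[0,0,0]},
])

```text
t: 16.52
eef_pos: [0.5812, -0.2159, 0.2875]
ee_rot: [[-0.237, -0.972, -0.001], [-0.972, 0.237, 0.0], [0.0, 0.002, -1.0]]
wrist_force: [-0.2, -0.0, -0.6]
finger_gap: 0.699
grip_force: 0.0
```

```bash
python3 - <<'E'
from h import *
b=grab('side','s6.png')
cv2.imwrite('pics/c6.png',cv2.resize(b['pixels'][160:280,230:360],(650,600),interpolation=cv2.INTER_CUBIC))
E
```

```text
(no output)
```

View pics/c6.png

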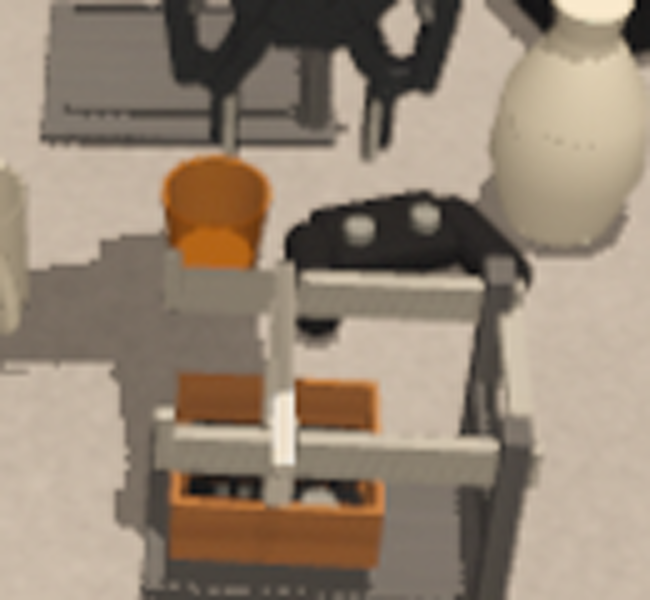

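The rod sits down in both notches, at crop (283,275) and (283,430). The caddy is level and the gripper is clear of it.

```bash
python3 -c "
from cell import finish_job; print(finish_job())"
```

```text
the job is handed in; nothing more can be done
None
```

The caddy now hangs level on the empty bracket with its rod down in both notches and both remotes inside; it is released, and the job was handed in at about 16.5 s, though the hand-in returned no verdict.

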